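# Light up the plug block with the pocket torch

## Robot

A 6-joint arm with a two-finger parallel gripper is mounted at the origin on a cart in front of the work surface, level with it; the furniture and walls round the work are solid. World frame = base frame: x ahead of the robot, y to its left, z up, the work surface at z = 0. Lengths are in m, angles in rad, forces in N, time in s.
With the tool pointing down it reaches from about 0.325 to 0.85 m from the base axis. Payload 15.5 kg.
Tool frame: the origin (TCP) lies on the centre line of the jaws, within the pads' length; the fingertips stand 11 mm ahead of it and the grasp point (between the pads) lies 8 mm behind it; z points along the fingers, y is the line along which they close (so a half turn about z gives the same grasp; the last joint's range is limited). The gripper opens to 91 mm and grips with 3 to 60 N. Pads are 32 mm wide; open, the fingers measure 118 mm over their backs; the gripper's body (76 mm by 178 mm) begins 60 mm behind the grasp point.
Start: joints at [1.248, 0.494, 1.345, -0, 1.302, -0.096], TCP at [0.141, 0.609, 0.225] pointing down, gripper open.
Joint ranges: [-2.91, 2.91], [-0.82, 2.16], [0.22, 2.67], [-1.22, 4.37], [0.12, 2.79], [-3.08, 3.08]. Speed limits (rad/s): [1.89, 1.89, 2.57, 3.01, 3.01, 3.01].

## Interface

Orientations are given as a rotation vector (axis times angle).
In Python, from workcell import sense, get_image, get_calibration, job_done, recognise, spot_point gives the robot as it stands.
- The arm moves only by the shell command python3 -m handwheel 'ROWS' [FORCE]. ROWS is JSON, one flat list of numbers, 7 for each row, row after row: the turn, a rotation vector about the world's x, y, z in degrees, then the shift along the world's x, y, z in m, then the closure, from -1 (fully open) to 1 (shut). In form: [ax, ay, az, tx, ty, tz, hand, ax, ay, az, tx, ty, tz, hand, ...]. A call has exactly 10 rows; each row is the pose to reach, as a shift and turn from the pose commanded when the call began; what a row does not reach only later rows make up. A row lasts 1/10 s, in which the tool goes at most 50 mm and 8.59 degrees, less where a joint would pass 70% of its speed; a pose out of reach is approached as far as the arm can. A call with a gripper value outside its range is refused whole. The fingers move at their own pace and stop on an object; FORCE is the grip in N (left out, the last holds). Time passes only in rows, so rows that repeat a pose let the fingers close, or fill a call up. It gives the time, the measured TCP pose, the force, the opening and the grip force at its end, in the units of the state.
- sense(): the state, without advancing time (a new reading comes with each control period).
- get_image(name): name is "scene" or "top" or "wrist"; returns (picture, depth): 480x640x3 uint8, red, green, blue; 480x640 float32, m along the optical axis (not along the pixel's ray), 0 where there is no reading.
- get_calibration(name): a dict with "fx", "fy", "cx", "cy" (pixels), "extrinsics" (4x4, takes a point from camera to world coordinates); the wrist camera has in their place "T_tool_cam" (4x4, takes a point from camera to tool coordinates, whose origin is the TCP and whose axes are the flange's). Camera axes: x right, y down, z forward; pixel columns grow to the right and rows downward; lengths in m; the calibration is good to about 2 mm. A picture is of the moment at which its call begins: read the wrist's pose just before it. get_calibration takes no time and is no camera call.
- job_done(): hands the job in; it is judged then, once.
Trained networks look in the newest picture that a camera, given by its name, has taken for a name from the list of things; names that differ only in an ending like _2 or _b are one class to them, and where a whole thing is asked for, a point or a joint stands for the part that bears it (a point fixed in the world has none). Each returns a list of dicts, best first, with "confidence" (0 to 1); they miss things now and then, are a little off and sometimes report something else, mostly with a low value. They report only what shows in the picture. A call takes as long as a camera call. They do not tell look-alikes from the thing itself.
- recognise(camera, thing): "bbox" ([left, top, right, bottom] in pixels, round what is visible of it).
- spot_point(camera, thing): "uv" ([column, row] in pixels: a listed point, or the origin of a listed thing).
The state is a dict: "time_s": time; "joint_pos": joint angles; "qd": joint speeds; "joint_torque": joint torques, N m; "eef_pos": TCP position; "tool_rot": TCP orientation; "force": force on the tool from outside, world axes, zero at the start; "moment": the same for the moment, N m; "width": opening from 0.0 (shut) to 1.0 (fully open); "finger_force": force on a finger pad.
Only numpy, scipy, OpenCV 4.12 (cv2) and the standard library are available. Lean on these libraries where they do the work, as an engineer would, in place of code of your own. Each camera call takes 0.05 s, during which the arm holds its last target. There are 200 camera calls.

## Task

Draw the green pocket torch out of its slanted stand, bring it over the blue plug block and turn it upright with the lens pointing straight down, lens about 10 cm above the block, as if to inspect the plug. Grip it gently, as its thin barrel cracks under a hard squeeze, and leave everything else lying where it is. Finish while still holding the torch raised and still there.

Things in the scene. Friction and masses are not known exactly. Their poses are not given: they have to be found in the camera images.
- torch: Green pocket torch, a round cylinder 28 mm across, 150 mm long, 0.11 kg, aluminium ends. Origin at the centre of the lens face; its z axis runs from lens to tail. At the start it sits lens first in the stand's cup, leaning 0.75 rad from vertical, tail up, 74 mm standing out; grasp it there. It slides out freely along its axis. It cracks when the fingers together press it with over 100 N (50 N each).
- dock: Torch stand, fixed to the bench: dark steel base plate 120 x 80 x 8 mm with a black round cup of 39 mm outside diameter, 31 mm bore, 75 mm depth. Origin under the centre of the plate, z up; the cup's axis lies in the x-z plane and leans 0.75 rad from vertical towards the stand's -x, so the torch's tail points up and to -x.
- cup_mouth (a point): Centre of the cup's mouth, on the cup's axis.
- blue_block: Plug block to be lit: blue-grey slab with a light grey round plug on top, 56 x 44 x 28 mm in all. Loose. Origin at the centre of its underside on the bench, z up.
- cream_block: Another plug block, of cream wood with a grey plug, 39 x 54 x 28 mm, not the one to light. Origin at the centre of its underside.
- screwdriver: Red-handled screwdriver lying on the bench, 66 x 166 x 30 mm. Origin at the centre of its underside. Leave alone.
- green_pencil: Green pencil lying on the bench, 39 x 163 x 7 mm. Origin at the centre of its underside. Leave alone.
There are look-alikes about, which are no part of the job. Of the things shaped like the dock, the steel one is meant.

How it is judged:
By the outcome, as a careful person would: the job done as asked, in the order asked, and still so for the second after the job is handed in, while the arm keeps its last pose, push and grip.
It also fails if it takes over 35 s, if anything falls off the work surface, if the arm or the gripper's body presses on something with over 40 N, if the wrist force passes 120 N, or if a joint passes its speed limit or range.

## Working session

There is one attempt and no reset: what is moved stays moved. The work goes in short steps, Python scripts to look and compute and a shell command to move; the robot and the scene stay as the last step left them, time stands still between calls to the robot, and variables do not carry over. Pictures are saved under pics/ and viewed, at most 10 in all, crops included, and the job is handed in when it is done.

```bash
mkdir -p pics; cat > h.py <<'E'
import numpy as np, cv2
from workcell import *
from scipy.spatial.transform import Rotation as R
def T_of(name):
    c=get_calibration(name)
    if 'extrinsics' in c: return c,np.array(c['extrinsics'])
    s=sense(); T=np.eye(4); T[:3,:3]=R.from_rotvec(s['tool_rot']).as_matrix(); T[:3,3]=s['eef_pos']
    return c,T@np.array(c['T_tool_cam'])
def cloud(name):
    c,T=T_of(name); im,d=get_image(name)
    v,u=np.mgrid[:480,:640]
    P=np.stack([(u-c['cx'])/c['fx']*d,(v-c['cy'])/c['fy']*d,d],-1)@T[:3,:3].T+T[:3,3]
    P[d==0]=np.nan
    return im,d,P
def save(n,im): cv2.imwrite('pics/'+n,cv2.cvtColor(im,cv2.COLOR_RGB2BGR))
E
python3 - <<'E'
from h import *
out=[]
for n in ['scene','top']:
    im,d,P=cloud(n); np.savez(f'{n}.npz',im=im,P=P); 
    save(n+'.png',im)
    for t in ['torch','dock','cup_mouth','blue_block']:
        try:
            for r in spot_point(n,t)[:3]:
                u,v=map(int,np.round(r['uv'])); print(n,t,r['uv'],round(r['confidence'],2),P[v,u].round(3))
        except Exception as e: print(n,t,e)
s=sense(); print(s)
E
```

```text
scene dock [430.0, 359.8] 0.89 [ 0.638 -0.522  0.01 ]
scene dock [348.1, 280.9] 0.73 [ 0.568 -0.212  0.024]
scene cup_mouth [429.8, 340.0] 0.77 [ 0.647 -0.496  0.06 ]
scene cup_mouth [341.0, 269.3] 0.71 [ 0.546 -0.21   0.086]
scene blue_block [292.6, 218.7] 0.65 [0.541 0.096 0.003]
scene blue_block [351.3, 209.0] 0.4 [0.72  0.047 0.009]
top torch [353.7, 219.6] 0.54 [ 0.599 -0.201  0.056]
top dock [467.6, 202.3] 0.92 [ 0.639 -0.495  0.065]
top dock [351.1, 230.3] 0.73 [ 0.569 -0.191  0.084]
top cup_mouth [472.6, 198.2] 0.81 [ 0.657 -0.521  0.029]
top blue_block [234.6, 244.3] 0.6 [0.546 0.106 0.025]
{'time_s': 0.5, 'joint_pos': array([ 1.24747523e+00,  4.93603767e-01,  1.34557049e+00,  7.00543726e-06,
        1.30252295e+00, -9.55267951e-02]), 'qd': array([-1.03371568e-03, -3.45563208e-04,  1.17334059e-03, -7.08683609e-04,
        1.60234142e-03,  2.37549104e-06]), 'joint_torque': array([-8.13492570e-04, -8.78104377e+01, -3.82008183e+01,  7.08847982e-02,
        4.50081937e-02,  2.74261441e-05]), 'eef_pos': array([0.14113972, 0.60880829, 0.2248887 ]), 'tool_rot': array([-3.57044998e-01, -3.12120893e+00,  1.58431644e-04]), 'force': array([-0.3982518 ,  0.36472206,  0.15272756]), 'moment': array([-0.02622504,  0.01292003,  0.00146392]), 'finger_force': 0.0, 'width': 0.9978004257281606}
```

View pics/scene.png

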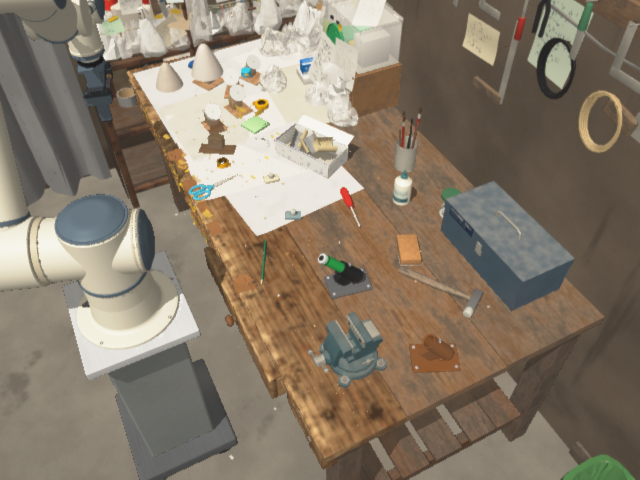

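View pics/top.png

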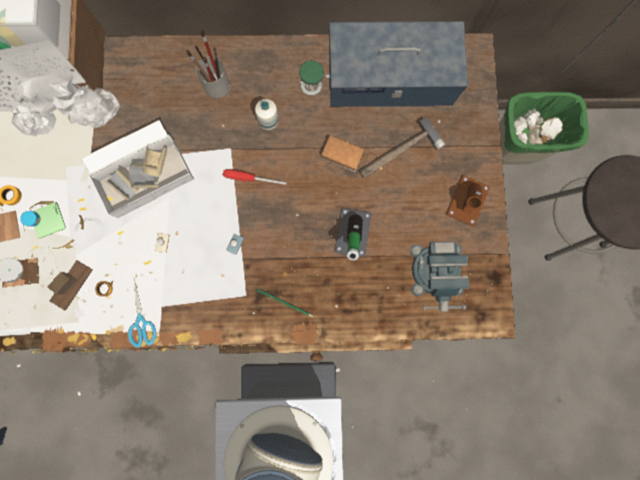

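The steel dock with the green torch shows in the top view at about (352,230), its tail at (352,255) towards the robot. The blue-grey block is at (235,243) and the brown dock at (467,202) is a look-alike. I'll grasp coaxially from the tail, so that turning the torch upright leaves the tool pointing straight down.

```bash
python3 - <<'E'
from h import *
allg=[]
for n in ['scene','top']:
    z=np.load(n+'.npz'); im,P=z['im'],z['P']; hsv=cv2.cvtColor(im,cv2.COLOR_RGB2HSV)
    near=(abs(P[...,0]-.55)<.12)&(abs(P[...,1]+.2)<.08)
    g=near&(hsv[...,0]>40)&(hsv[...,0]<85)&(hsv[...,1]>110)&(P[...,2]>.06)
    p=P[g]; print(n,g.sum(),np.median(p,0),p.min(0),p.max(0)); allg.append(p)
    c=near&(P[...,2]>.02); print(' highest',P[c][np.argmax(P[c][:,2])])
    if n=='top':
        pl=near&(P[...,2]>.004)&(P[...,2]<.013)
        u=P[pl][:,:2].astype(np.float32); print('plate',len(u),cv2.minAreaRect(u))
        nb=(abs(P[...,0]-.546)<.05)&(abs(P[...,1]-.106)<.05)&(P[...,2]>.010)
        u=P[nb]; print('block',len(u),cv2.minAreaRect(u[:,:2].astype(np.float32)),u[:,2].max())
        save('crop.png',cv2.resize(im[170:290,200:400],(800,480)))
from scipy.optimize import least_squares
p=np.vstack(allg)
def res(q,pts=p):
    a=np.array([-np.sin(.75)*np.cos(q[0]),-np.sin(.75)*np.sin(q[0]),np.cos(.75)])
    o=np.array([.55,q[1],q[2]]); d=pts-o
    return np.linalg.norm(d-np.outer(d@a,a),axis=1)-.014
for pts in (p,*allg):
    f=least_squares(res,[0,-.2,.09],loss='soft_l1',f_scale=.002,args=(pts,)); print(f.x,np.sqrt(np.mean(f.fun**2)))
E
```

```text
scene 178 [ 0.53133424 -0.20522613  0.10739351] [ 0.50320965 -0.21424667  0.07787712] [ 0.56298252 -0.18731428  0.14108147]
 highest [ 0.50445769 -0.20308983  0.1506019 ]
top 153 [ 0.54069716 -0.19501145  0.10776276] [ 0.51584473 -0.2106869   0.07941163] [ 0.56343405 -0.18045617  0.13684022]
 highest [ 0.50921903 -0.18844364  0.14732894]
plate 905 ((0.5507599115371704, -0.20011785626411438), (0.15946173667907715, 0.23842158913612366), 89.90090942382812)
block 169 ((0.5483114123344421, 0.11032380163669586), (0.03052092343568802, 0.049391694366931915), 65.247802734375) 0.03215498740958567
[-0.14651598 -0.19727694  0.08039477] 0.0018037269860216572
[-0.13904495 -0.19785795  0.07945292] 0.00202682323190412
[-0.19032509 -0.19693378  0.08063706] 0.0011774783892418436
```

View pics/crop.png

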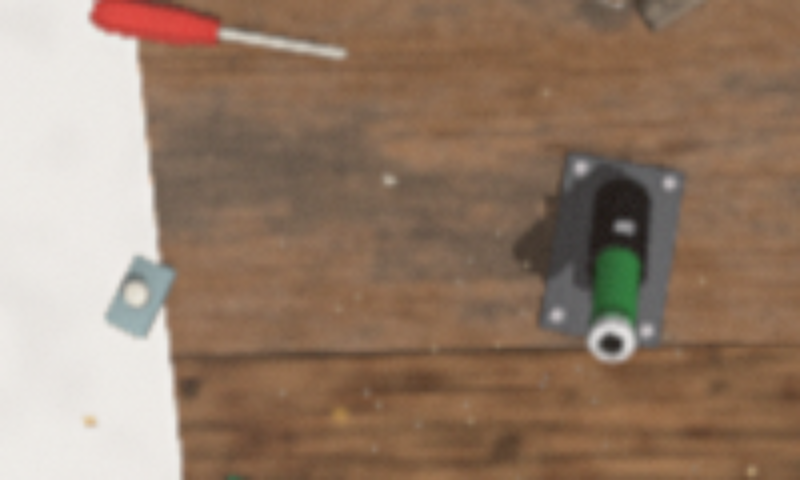

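The crop shows the plate yawed about -0.16 rad, which agrees with the fitted axis. The block is at crop (140,297). Next I'll work out the moves.

```bash
cat >> h.py <<'E'
def go(axis_yaw,target,tilt=.75):
    z=np.array([np.sin(tilt)*np.cos(axis_yaw),np.sin(tilt)*np.sin(axis_yaw),-np.cos(tilt)])
    y=np.array([-np.sin(axis_yaw),np.cos(axis_yaw),0]); x=np.cross(y,z)
    Rt=R.from_matrix(np.stack([x,y,z],1)); s=sense()
    d=Rt*R.from_rotvec(s['tool_rot']).inv()
    print('turn',np.degrees(d.as_rotvec()).round(2),'shift',(np.array(target)-s['eef_pos']).round(4),'t',s['time_s'])
E
python3 -c "
from h import *
go(-.16,[.455,-.182,.183])"
```

```text
turn [ -8.28 -42.18   3.7 ] shift [ 0.3139 -0.7908 -0.0419] t 0.5
```

```bash
python3 -m handwheel '[0,0,0,0.04,-0.03,0.02,-1, 0,0,0,0.08,-0.06,0.03,-1, 0,0,0,0.12,-0.1,0.04,-1, 0,0,0,0.16,-0.14,0.05,-1, 0,0,0,0.2,-0.18,0.05,-1, 0,0,0,0.23,-0.22,0.05,-1, 0,0,0,0.26,-0.26,0.05,-1, 0,0,0,0.29,-0.3,0.05,-1, 0,0,0,0.3,-0.34,0.05,-1, 0,0,0,0.3,-0.38,0.05,-1]' 20
python3 -c "
from h import *
go(-.16,[.455,-.182,.183])"
```

```text
time_s: 1.5
eef_pos: [0.4423, 0.2319, 0.2749]
tool_rot: [0.358, 3.12, 0.001]
force: [0.9, 0.2, 0.2]
width: 0.998
finger_force: 0.0
turn [ -8.3  -42.11   3.71] shift [ 0.0127 -0.4139 -0.0919] t 1.5
```

```bash
python3 -m handwheel '[0,0,0,0,-0.045,0,-1, -1,-5.2,0.5,0,-0.09,0,-1, -2.1,-10.5,0.9,0,-0.135,0,-1, -3.1,-15.8,1.4,0,-0.18,0,-1, -4.2,-21.1,1.9,0,-0.225,-0.01,-1, -5.2,-26.3,2.3,0,-0.27,-0.02,-1, -6.2,-31.6,2.8,0,-0.315,-0.03,-1, -7.3,-36.9,3.3,0,-0.36,-0.04,-1, -8.3,-42.1,3.7,0,-0.4,-0.05,-1, -8.3,-42.1,3.7,0,-0.41,-0.07,-1]'
python3 - <<'E'
from h import *
go(-.16,[.455,-.182,.183])
im,d,P=cloud('wrist'); np.savez('w1.npz',im=im,P=P); save('w1.png',im)
from scipy.optimize import least_squares
hsv=cv2.cvtColor(im,cv2.COLOR_RGB2HSV)
near=(abs(P[...,0]-.55)<.12)&(abs(P[...,1]+.2)<.08)
g=near&(hsv[...,0]>40)&(hsv[...,0]<85)&(hsv[...,1]>110)&(P[...,2]>.06)
p=P[g]; print(g.sum(), sense()['joint_pos'].round(2))
def res(q):
    a=np.array([-np.sin(q[3])*np.cos(q[0]),-np.sin(q[3])*np.sin(q[0]),np.cos(q[3])])
    dd=p-np.array([.55,q[1],q[2]]); return np.linalg.norm(dd-np.outer(dd@a,a),axis=1)-.014
if len(p)>50:
    f=least_squares(res,[-.15,-.2,.08,.75],loss='soft_l1',f_scale=.002); print(f.x,np.sqrt(np.mean(f.fun**2)))
c=near&(P[...,2]>.02); print(np.nanmax(P[c],0) if c.any() else '')
E
```

```text
time_s: 2.5
eef_pos: [0.4505, -0.0639, 0.2411]
tool_rot: [0.172, 2.508, 0.028]
force: [0.1, 0.1, -0.1]
width: 1.004
finger_force: 0.0
turn [-4.42 -6.56 -2.64] shift [ 0.0045 -0.1181 -0.0581] t 2.5
0 [-0.46  0.05  2.22  0.72  0.38 -2.51]
[ 0.61663307 -0.17521668  0.14697298]
```

View pics/w1.png

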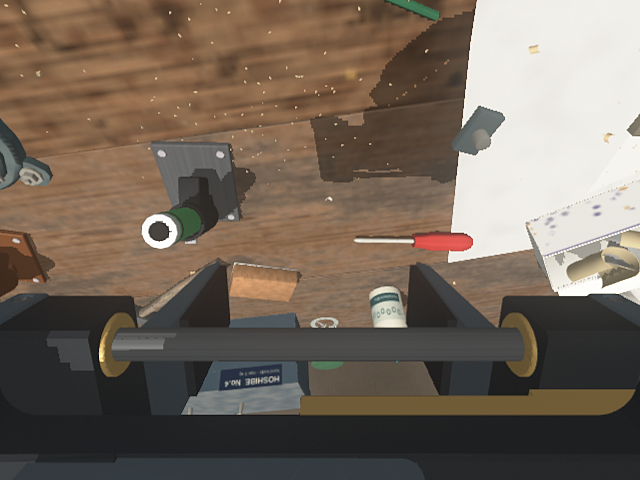

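The wrist image shows the torch tail at about (158,231) on the steel dock. Tilting fully to 0.75 rad brings the wrist near its singularity (j5 about 0.1). The pads are flat, so I'll use a tool tilt of 0.35 rad in the lean plane instead.

```bash
python3 -c "
from h import *
go(-.16,[.486,-.187,.21],.35); print(sense()['joint_pos'].round(2))"
```

```text
turn [-1.15 16.27 -2.18] shift [ 0.0353 -0.1232 -0.0308] t 2.55
[-0.46  0.05  2.22  0.72  0.38 -2.51]
```

```bash
python3 -m handwheel '[0,4,-0.5,0,0,0.01,-1, 0,8,-1,0,-0.01,0.01,-1, 0,12,-1.5,0,-0.02,0.01,-1, -1,16,-2,0.01,-0.03,0.01,-1, -1,16.3,-2.2,0.01,-0.05,0.01,-1, -1,16.3,-2.2,0.01,-0.08,0,-1, -1,16.3,-2.2,0.02,-0.1,-0.01,-1, -1,16.3,-2.2,0.03,-0.12,-0.02,-1, -1,16.3,-2.2,0.035,-0.123,-0.03,-1, -1,16.3,-2.2,0.035,-0.123,-0.03,-1]'
cat > look.py <<'E'
import sys
from h import *
print(sense()['joint_pos'].round(2))
go(-.16,[.486,-.187,.21],.35)
im,d,P=cloud('wrist'); save(sys.argv[1],im)
from scipy.optimize import least_squares
hsv=cv2.cvtColor(im,cv2.COLOR_RGB2HSV)
near=(abs(P[...,0]-.54)<.12)&(abs(P[...,1]+.2)<.09)
g=near&(hsv[...,0]>38)&(hsv[...,0]<88)&(hsv[...,1]>90)&(P[...,2]>.05)&(P[...,2]<.16)
p=P[g]; print(g.sum())
def res(q):
    a=np.array([-np.sin(.75)*np.cos(q[0]),-np.sin(.75)*np.sin(q[0]),np.cos(.75)])
    dd=p-np.array([.55,q[1],q[2]]); return np.linalg.norm(dd-np.outer(dd@a,a),axis=1)-.014
if len(p)>50:
    f=least_squares(res,[-.15,-.2,.08],loss='soft_l1',f_scale=.002); print(f.x,np.sqrt(np.mean(f.fun**2)),p.min(0),p.max(0))
w=near&(hsv[...,1]<40)&(hsv[...,2]>180)&(P[...,2]>.11)&(P[...,2]<.17)
print('tail ring',w.sum(),P[w].min(0),P[w].max(0),P[w].mean(0)) if w.any() else 0
E
python3 look.py w2.png
```

```text
time_s: 3.55
eef_pos: [0.4852, -0.186, 0.2098]
tool_rot: [0.233, 2.791, -0.035]
force: [-0.6, 0.3, -1.0]
width: 0.997
finger_force: 0.0
[-0.57  0.24  1.89  0.21  0.7  -2.11]
turn [-0.28 -0.42  0.35] shift [ 0.0008 -0.001   0.0002] t 3.55
98
[-0.19741392 -0.19893887  0.08211198] 0.0001729842994815893 [ 0.52127509 -0.20953488  0.08182564] [ 0.5690304  -0.18673689  0.13037111]
tail ring 347 [ 0.48894907 -0.20142194  0.12696277] [ 0.50903726 -0.1759014   0.14721001] [ 0.50187845 -0.1878843   0.13994736]
```

View pics/w2.png

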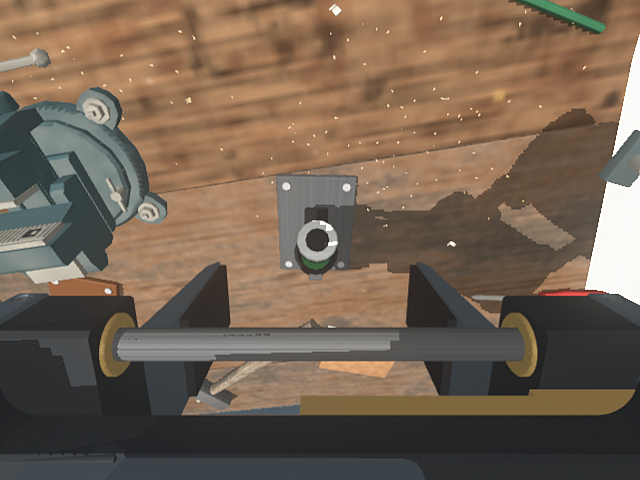

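The torch tail is centred between the jaws at (317,240), and the fit agrees with the earlier estimate. Now descend onto it.

```bash
python3 -m handwheel '[0,0,0,0.006,-0.001,-0.015,-1, 0,0,0,0.012,-0.002,-0.03,-1, 0,0,0,0.018,-0.003,-0.045,-1, 0,0,0,0.023,-0.004,-0.06,-1, 0,0,0,0.028,-0.005,-0.075,-1, 0,0,0,0.033,-0.005,-0.09,-1, 0,0,0,0.036,-0.006,-0.098,-1, 0,0,0,0.038,-0.006,-0.103,-1, 0,0,0,0.038,-0.006,-0.103,-1, 0,0,0,0.038,-0.006,-0.103,0.1]' 25
python3 -m handwheel '[0,0,0,0,0,0,0.2, 0,0,0,0,0,0,0.3, 0,0,0,0,0,0,0.4, 0,0,0,0,0,0,0.5, 0,0,0,0,0,0,0.6, 0,0,0,0,0,0,0.8, 0,0,0,0,0,0,1, 0,0,0,0,0,0,1, 0,0,0,0,0,0,1, 0,0,0,0,0,0,1]' 25
python3 -c "
from h import *
s=sense();print(s['force'],s['moment'],s['tool_rot'])"
```

```text
time_s: 4.6
eef_pos: [0.5236, -0.1919, 0.1085]
tool_rot: [0.23, 2.788, -0.035]
force: [-0.4, -0.6, -0.6]
width: 0.942
finger_force: 0.0
time_s: 5.6
eef_pos: [0.5238, -0.1925, 0.1082]
tool_rot: [0.231, 2.787, -0.036]
force: [-2.6, -4.8, 1.9]
width: 0.304
finger_force: 24.9
[-2.64630015 -4.78953041  1.92494173] [-1.18966443  0.58314585 -0.70106124] [ 0.23111067  2.78749782 -0.03614665]
```

```bash
python3 -m handwheel '[0,0,0,-0.004,0.0007,0.0044,1, 0,0,0,-0.008,0.0014,0.0088,1, 0,0,0,-0.012,0.002,0.0132,1, 0,0,0,-0.016,0.0027,0.0176,1, 0,0,0,-0.02,0.0034,0.022,1, 0,0,0,-0.024,0.004,0.0264,1, 0,0,0,-0.028,0.0047,0.0308,1, 0,0,0,-0.032,0.0054,0.0352,1, 0,0,0,-0.036,0.006,0.0396,1, 0,0,0,-0.04,0.0067,0.044,1]'
python3 -m handwheel '[0,0,0,-0.004,0.0007,0.0044,1, 0,0,0,-0.008,0.0014,0.0088,1, 0,0,0,-0.012,0.002,0.0132,1, 0,0,0,-0.016,0.0027,0.0176,1, 0,0,0,-0.02,0.0034,0.022,1, 0,0,0,-0.024,0.004,0.0264,1, 0,0,0,-0.03,0.005,0.0328,1, 0,0,0,-0.03,0.005,0.06,1, 0,0,0,-0.03,0.005,0.09,1, 0,0,0,-0.03,0.005,0.12,1]'
python3 - <<'E'
from h import *
s=sense(); print(s['joint_pos'].round(2))
im,d=get_image('wrist'); save('w3.png',im)
im2,d=get_image('scene'); save('s3.png',im2)
save('c3.png',np.hstack([cv2.resize(im[100:400,200:500],(400,400)),cv2.resize(im2[180:320,270:410],(400,400))]))
E
```

```text
time_s: 6.6
eef_pos: [0.4832, -0.1851, 0.1523]
tool_rot: [0.231, 2.788, -0.035]
force: [0.6, -1.8, -1.2]
width: 0.303
finger_force: 24.9
time_s: 7.6
eef_pos: [0.4528, -0.1801, 0.2733]
tool_rot: [0.231, 2.789, -0.035]
force: [0.3, -0.7, -0.5]
width: 0.302
finger_force: 25.0
[-0.61  0.1   1.86  0.19  0.88 -2.11]
```

View pics/c3.png

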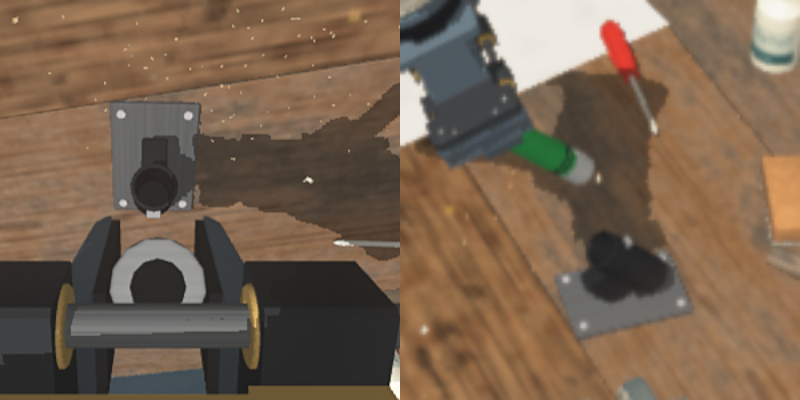

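The torch is held straight in the jaws, clear of the cup. The turn takes about 43° about (0.17, 0.985, 0), and then it goes over the block.

```bash
python3 -m handwheel '[0.2,1,0,0.002,0.007,0.003,1, 0.5,3,0,0.006,0.02,0.006,1, 0.9,5,0,0.011,0.035,0.009,1, 1.3,7.5,0,0.016,0.05,0.012,1, 1.7,10,0,0.021,0.065,0.015,1, 2.1,12.5,0,0.026,0.08,0.018,1, 2.6,15,0,0.031,0.095,0.021,1, 3,17.5,0,0.036,0.11,0.024,1, 3.4,20,0,0.041,0.125,0.027,1, 3.8,22,0,0.045,0.14,0.027,1]'
python3 -m handwheel '[0.4,2.5,0,0.005,0.015,0,1, 0.9,5,0,0.01,0.03,0,1, 1.3,7.5,0,0.015,0.045,0,1, 1.7,10,0,0.02,0.06,0,1, 2.1,12.5,0,0.025,0.075,0,1, 2.6,15,0,0.03,0.09,0,1, 3,17.5,0,0.035,0.105,0,1, 3.3,19,0,0.04,0.12,0,1, 3.5,20,0,0.043,0.135,0,1, 3.5,20.4,0,0.046,0.149,0,1]'
cat > look2.py <<'E'
import sys
from h import *
from scipy.optimize import least_squares
s=sense(); print(s['joint_pos'].round(2),s['eef_pos'].round(4)); pts=[];alum=[]
e=s['eef_pos']; Rt=R.from_rotvec(s['tool_rot']).as_matrix(); G=e-.008*Rt[:,2]; print('G',G.round(4))
for n in ['scene','top','wrist']:
    im,d,P=cloud(n); save(n+sys.argv[1]+'.png',im); hsv=cv2.cvtColor(im,cv2.COLOR_RGB2HSV)
    near=(np.linalg.norm(P[...,:2]-e[:2],axis=-1)<.09)
    g=near&(hsv[...,0]>40)&(hsv[...,0]<88)&(hsv[...,1]>100)&(P[...,2]>.1)&(P[...,2]<.4)
    print(n,g.sum(),P[g].min(0).round(3) if g.any() else '',P[g].max(0).round(3) if g.any() else '')
    if n=='scene': pts=P[g]
    if n=='scene':
        c=near&(P[...,2]>.09)&(np.linalg.norm(P[...,:2]-G[:2],axis=-1)<.03)&(P[...,2]<G[2]-.03); print(' lowest',np.nanmin(P[c][:,2]),c.sum())
    b=(abs(P[...,0]-.547)<.05)&(abs(P[...,1]-.108)<.05)&(P[...,2]>.012)&(P[...,2]<.045)
    u=P[b]
    if len(u)>20: print(n,'block',len(u),cv2.minAreaRect(u[:,:2].astype(np.float32)),u.min(0).round(3),u.max(0).round(3))
def res(q,p=pts):
    a=np.array([q[2],q[3],1]);a/=np.linalg.norm(a)
    dd=p-np.array([q[0],q[1],G[2]-.06]); return np.linalg.norm(dd-np.outer(dd@a,a),axis=1)-.014
if len(pts)>30:
    f=least_squares(res,[G[0],G[1],0,0],loss='soft_l1',f_scale=.002); q=f.x; print('axis at G-60mm',q.round(4),np.sqrt(np.mean(f.fun**2)),'lens xy',(q[:2]-.057*q[2:]).round(4))
E
python3 look2.py 4
```

```text
time_s: 8.7
eef_pos: [0.4986, -0.0396, 0.2988]
tool_rot: [-0.256, -3.084, -0.015]
force: [0.7, 0.1, -0.6]
width: 0.302
finger_force: 25.0
time_s: 9.7
eef_pos: [0.5446, 0.1095, 0.2984]
tool_rot: [-0.229, -2.726, -0.057]
force: [0.1, -0.1, -0.8]
width: 0.3
finger_force: 25.0
[ 0.04  0.55  1.12  0.09  1.87 -1.36] [0.5446 0.1095 0.2984]
G [0.5477 0.1089 0.3057]
scene 166 [0.529 0.09  0.209] [0.553 0.112 0.323]
 lowest 0.18525811869680586 237
scene block 69 ((0.5435691475868225, 0.10565432906150818), (0.03223832696676254, 0.04727444052696228), 63.646636962890625) [0.518 0.089 0.012] [0.569 0.128 0.036]
top 0  
wrist 0  
wrist block 35 ((0.5268046259880066, 0.11857426911592484), (0.029388347640633583, 0.005371289327740669), 75.46893310546875) [0.521 0.104 0.012] [0.533 0.132 0.015]
axis at G-60mm [ 0.5442  0.1093  0.0035 -0.0197] 0.00214238236770239 lens xy [0.544  0.1104]
```

```bash
python3 -m handwheel '[0,0,0,0,0,-0.005,1, 0,0,0,0,0,-0.013,1, 0,0,0,0,-0.001,-0.021,1, 0,0,0,0.001,-0.001,-0.029,1, 0,0,0,0.001,-0.002,-0.037,1, 0,0,0,0.001,-0.002,-0.045,1, 0,0,0,0.001,-0.002,-0.052,1, 0,0,0,0.001,-0.002,-0.056,1, 0,0,0,0.001,-0.002,-0.059,1, 0,0,0,0.001,-0.002,-0.059,1]'
python3 look2.py 5; python3 - <<'E'
import cv2,numpy as np
a=cv2.imread('pics/scene5.png')[130:250,230:350]; b=cv2.imread('pics/wrist5.png')
cv2.imwrite('pics/c5.png',np.hstack([cv2.resize(a,(400,400)),cv2.resize(b,(400,300),interpolation=3)[:300].copy() if 0 else cv2.copyMakeBorder(cv2.resize(b,(400,300)),0,100,0,0,0)]))
E
```

```text
time_s: 10.85
eef_pos: [0.5455, 0.1068, 0.2397]
tool_rot: [-0.228, -2.727, -0.057]
force: [0.5, 1.0, -0.5]
width: 0.302
finger_force: 25.0
[ 0.03  0.59  1.2   0.09  1.75 -1.37] [0.5455 0.1068 0.2397]
G [0.5486 0.1062 0.2471]
scene 145 [0.525 0.085 0.151] [0.552 0.125 0.264]
 lowest 0.12461332436006556 217
scene block 72 ((0.5448819994926453, 0.1053021252155304), (0.03127169981598854, 0.04532568156719208), 60.96607208251953) [0.52  0.083 0.012] [0.571 0.129 0.033]
top 0  
wrist 0  
wrist block 118 ((0.5291717052459717, 0.11790379136800766), (0.029584569856524467, 0.0071532828733325005), 68.63734436035156) [0.521 0.103 0.012] [0.537 0.132 0.015]
axis at G-60mm [ 0.5465  0.1062 -0.0161 -0.064 ] 0.0029482196333071677 lens xy [0.5474 0.1099]
```

View pics/c5.png

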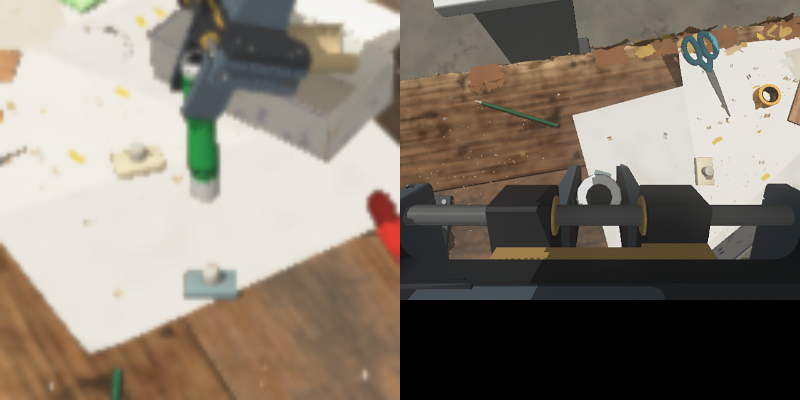

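The scene crop shows the torch upright over the blue block, with the lens at crop (203,195) and the block at (210,285). The tail is seated in the jaws. I'll check the tilt from the silhouette.

```bash
cat > tilt.py <<'E'
from h import *
from scipy.optimize import least_squares
s=sense(); Rt=R.from_rotvec(s['tool_rot']).as_matrix(); G=s['eef_pos']-.008*Rt[:,2]
c,T=T_of('scene'); Ti=np.linalg.inv(T); M=[];
for i in range(3):
    im,d,P=cloud('scene'); hsv=cv2.cvtColor(im,cv2.COLOR_RGB2HSV)
    M.append((hsv[...,0]>40)&(hsv[...,0]<88)&(hsv[...,1]>100)&(np.linalg.norm(P[...,:2]-G[:2],axis=-1)<.05)&(P[...,2]>.14)&(P[...,2]<.225)); D=d if i==0 else D+d
m=np.all(M,0)
def pr(X): X=Ti[:3,:3]@X+Ti[:3,3]; return np.array([c['fx']*X[0]/X[2]+c['cx'],c['fy']*X[1]/X[2]+c['cy']])
print('cam pos',T[:3,3].round(2))
rows=[(v,np.flatnonzero(m[v]).mean(),m[v].sum()) for v in np.flatnonzero(m.sum(1)>=5)]
r=np.array(rows); k=np.polyfit(r[:,0],r[:,1],1)
p0,p1=pr(G-[0,0,.03]),pr(G-[0,0,.10]); kv=(p1-p0)[0]/(p1-p0)[1]
print('slope seen',k[0],'vertical',kv,'tilt deg',np.degrees(np.arctan(k[0])-np.arctan(kv)),'offset px',np.polyval(k,p0[1])-p0[0], len(r), r[:,2])
e=cv2.erode(m.astype(np.uint8),np.ones((1,5)))>0
p=P[e]; z=np.polyfit(p[:,2],p[:,0],1); y=np.polyfit(p[:,2],p[:,1],1); print('core pts',len(p),'dx/dz',z[0],'dy/dz',y[0],p.mean(0))
print('lens proj',pr(G-[0,0,.117]))
E
python3 tilt.py
```

```text
cam pos [ 0.05 -1.11  1.33]
slope seen 0.07314425770308146 vertical 0.06055007783871348 tilt deg 0.7183739409580913 offset px -1.1884835133936917 17 [5. 7. 7. 7. 7. 7. 7. 8. 8. 7. 7. 8. 8. 8. 7. 7. 7.]
core pts 49 dx/dz -0.01950698637982369 dy/dz -0.031852075476301527 [0.54028265 0.09307598 0.18876923]
lens proj [292.21373547 185.94830889]
```

```bash
python3 -c "
from workcell import *
s=sense();print(s['time_s'],s['qd'].round(3),s['finger_force']);print(job_done())"
```

```text
11.15 [ 0.001 -0.001  0.003  0.001 -0.002  0.   ] 24.971176609396935
the job is handed in; nothing more can be done
None
```

I handed the job in at 11.15 s: the torch is held still over the blue plug block, lens down, about 10 cm above it by my measurements, within about 2° of vertical, gripped at 25 N per finger.

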